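# Set the tube roller to fast and start it

### The arm

A 7-joint arm with a two-finger parallel gripper is mounted at the origin on a cart in front of the work surface, level with it; the furniture and walls round the work are solid. World frame = base frame: x ahead of the robot, y to its left, z up, the work surface at z = 0. Lengths are in m, angles in rad, forces in N, time in s.
With the tool pointing down it reaches from about 0.4 to 0.875 m from the base axis. Payload 4.4 kg.
Tool frame: the origin (TCP) lies midway between the tips of the shut fingers; the grasp point (between the pads) lies 19 mm behind it (pinch_z is the distance from the TCP to the grasp point, in m); z points along the fingers, y is the direction in which the jaws open and shut (so a half turn about z gives the same grasp; the last joint's range is limited). The gripper opens to 85 mm and grips with 20 to 120 N. Pads are 22 mm wide; open, the fingers measure 114 mm over their backs; the gripper's body (76 mm by 85 mm) begins 54 mm behind the grasp point. The pads swing forward as they close: fully open they stand 13 mm farther back than shut.
Start: joints at [1.23, 0.628, 0.038, 1.517, -0.027, 0.996, -0.02], TCP at [0.176, -0.626, 0.231] pointing down, gripper open.
Joint ranges: [-3.06, 3.06], [-0.37, 2.12], [-1.25, 1.32], [0.18, 2.47], [-1.1, 4.24], [0.23, 1.98], [-2.94, 2.94]. Speed limits (rad/s): [2.57, 2.57, 3.14, 3.14, 3.14, 3.14, 3.14].

### API

Orientations are given as a rotation vector (axis times angle).
In Python, from rig import * gives the robot as it stands. The module is installed in compiled form; this text tells all that it offers.
- The arm moves only by the tool carry_out, never from a script. Its argument "plan" is a list of rows, each an object of numbers: "fingers": the finger opening in m, from 0 to 0.0854; "x", "y", "z": the shift along the tool's x, y, z in m; "turn": the turn about the tool's z in degrees. A call has 1 to 8 rows; each row shifts and turns the commanded pose from where the row before left it, along the tool's axes as they then stand; what a row does not reach is not made up. A row lasts 1/10 s, in which the tool goes at most 50 mm and 8.59 degrees, less where a joint would pass 70% of its speed; a pose out of reach is approached as far as the arm can. A call with a gripper value outside its range is refused whole. The fingers move at their own pace and stop on an object; "grip_force" is the grip in N (left out, the last holds). Time passes only in rows, so rows that do not move let the fingers close. It gives the time, the measured TCP pose, the force and the opening at its end, in the units of the state.
- read_state(): the state, without advancing time (a new reading comes with each control period).
- get_image(name): name is "scene" or "top" or "wrist"; returns a dict with "frame" (420x560x3 uint8, blue, green, red), "mtx" (3x3 intrinsics, pixels), "view" (4x4, takes a point from world to camera coordinates). Camera axes: x right, y down, z forward; pixel columns grow to the right and rows downward; lengths in m; the calibration is good to about 2 mm. A picture is of the moment at which its call begins. There is no depth.
- hand_in(): hands the job in, once; it reports no verdict.
The state is a dict: "clock": time; "qpos": joint angles; "qd": joint speeds; "joint_efforts": joint torques, N m; "ee_pos": TCP position; "tool_rot": TCP orientation; "ft_force": force on the tool from outside, world axes, zero at the start; "wrist_torque": the same for the moment, N m; "grip_width": finger opening in m.
Only numpy, scipy, OpenCV 4.12 (cv2) and the standard library are available. Lean on these libraries where they do the work, as an engineer would, in place of code of your own. Each camera call takes 0.05 s, during which the arm holds its last target.

### The job

Push the blue speed lever of the tube roller from off, through the first click (slow), all the way to its far stop (fast), then press the green start button fully down and let it come back up. Use only the outside of the fingers: do not pinch or force the lever, do not press the button before the lever is at fast, and leave the tubes, the small bottle and the swabs where they are.

Things in the scene. Friction and masses are not known exactly. Their poses are not given: they have to be found in the camera images.
- roller_mixer: white tube roller, fixed, 240 mm deep (x) by 300 wide (y); grey control panel 60 mm above the table over the front half. Origin: centre of underside; x points from panel to rollers, z up. Rollers along y fill x -1 to 102 mm, 85 mm high (tubes on them to 95), end cheeks 88 mm. Lever track and button lie at x = -80 mm; marks beside the track: white dot off y = 55, one bar slow y = 25, three bars fast y = -5
- speed_lever (a joint): blue lever's travel (m): 0 off, 0.030 slow (first click), 0.060 fast (hard stop); it slides along the machine's -y. A spring detent draws it into the nearest of these three notches, where it stays: about 7 N push it out of off or slow; past halfway between notches (0.015, 0.045) it snaps on by itself, up to 15 mm ahead of the finger
- lever_top (a point): centre of the blue lever's top face, 96 mm above the table (36 above the panel); moves with it. The grip is 26 mm wide along the machine's x, 12 mm thick along its y, from 10 to 36 mm above the panel, on a narrower steel stem. On the +y side of the lever at off the panel is bare for 89 mm, to the machine's edge
- start_button (a joint): travel of the green button in m: 0 = up, 0.006 = fully down; pressed straight down, takes 1.5 N at first and 5 N fully down, springs back when let go. It counts as pressed beyond 0.0045.
- start_button_top (a point): centre of the top face of the green button (32 mm diameter), 82 mm above the table when up; it stands 10 mm proud of its black round housing (48 mm diameter), 108 mm to the -y side of the machine's middle, 103 mm from the lever at fast.
- tube_a: blood tube with purple cap, 91 mm long, 15 mm thick, lying loose along the machine's y in the groove between the first and second roller; origin at the centre of its round end, its z points to the cap. To be left alone
- tube_b: the same kind of tube, lying in the groove between the third and fourth roller. To be left alone
- ointment_bottle: small white bottle, 30 mm diameter, 55 mm tall, standing loose on the table to the +y side of the machine; origin at the centre of its underside. To be left alone
- swab_stack: stack of white gauze swabs, 46 x 60 x 28 mm, loose on the table to the -y side of the machine; origin at the centre of its underside. To be left alone

How it is judged:
On the way, in this order (a step that is already met when the one before it is completed fails the run):
1. the lever is at fast (value of joint speed_lever above 0.056 m), for 0.3 s.
2. the start button is pressed down (value of joint start_button above 0.0045 m), for 0.1 s.
At the end, for the whole second after the job is handed in: The lever rests at fast (joint above 0.056), the button is up again (below 0.0015), and tubes, bottle and swabs lie within 20 mm of where they were (value of joint speed_lever above 0.056 m and value of joint start_button below 0.0015 m and not (distance of any of tube_a, tube_b, ointment_bottle, swab_stack from where it was at the start of the episode above 0.02 m)); the robot touches nothing.
It fails at once if the start button is pressed while the lever is not at fast (value of joint start_button above 0.003 m and value of joint speed_lever below 0.052 m).
It fails at once if the lever is pinched or forced (more than 35 N between fingers and lever) (contact force between the fingers and speed_lever above 35 N).
It fails at once if a tube, the bottle or the swabs are shoved, lifted or carried (moved more than 20 mm) (distance of any of tube_a, tube_b, ointment_bottle, swab_stack from where it was at the start of the episode above 0.02 m).
It also fails if it takes over 37 s, if anything falls off the work surface, if the arm or the gripper's body presses on something with over 40 N, if the wrist force passes 120 N, or if a joint passes its speed limit or range.

## Working session

There is one attempt and no reset: what is moved stays moved. The work goes in short steps, Python scripts to look and compute and a tool call to move; the robot and the scene stay as the last step left them, time stands still between calls to the robot, and variables do not carry over. Pictures are saved under pics/ and viewed, and the job is handed in when it is done.

Besides the shell and the picture viewer there is one more tool, called after ">>>" as name(argument=value, ...), one argument or row to a line, values as JSON. carry_out: Moves the arm, as the interface text tells. Its arguments: {"type":"object","properties":{"plan":{"type":"array","items":{"type":"object","properties":{"fingers":{"type":"number"},"x":{"type":"number"},"y":{"type":"number"},"z":{"type":"number"},"turn":{"type":"number"}}}},"grip_force":{"type":"number"}},"required":["plan"]}

```bash
mkdir -p pics
python3 - <<'E'
from rig import *
import cv2,numpy as np
s=read_state();print({k:np.round(v,3).tolist() for k,v in s.items()})
for n in("scene","top","wrist"):
    g=get_image(n);cv2.imwrite(f"pics/{n}0.png",g["frame"]);print(n,np.round(g["mtx"],1).tolist(),np.round(g["view"],3).tolist())
    np.savez(f"{n}0.npz",**g)
E
```

```text
{'clock': 0.0, 'qpos': [1.23, 0.629, 0.038, 1.518, -0.027, 0.996, -0.02], 'qd': [0.001, -0.001, -0.001, 0.002, 0.0, -0.001, 0.001], 'joint_efforts': [-0.001, -56.341, 1.226, -19.345, 0.011, 0.011, -0.0], 'ee_pos': [0.176, -0.625, 0.23], 'tool_rot': [-3.11, -0.43, 0.0], 'ft_force': [0.463, -0.632, -0.1], 'wrist_torque': [-0.03, 0.032, -0.035], 'grip_width': 0.085}
scene [[464.6, 0.0, 280.4], [0.0, 464.6, 212.2], [0.0, 0.0, 1.0]] [[-0.896, -0.444, 0.018, 0.559], [-0.33, 0.639, -0.695, 0.196], [0.297, -0.628, -0.719, 0.857], [0.0, 0.0, 0.0, 1.0]]
top [[542.6, 0.0, 267.7], [0.0, 542.6, 219.0], [0.0, 0.0, 1.0]] [[0.033, -0.999, 0.001, 0.061], [-0.979, -0.033, -0.2, 0.599], [0.2, 0.006, -0.98, 1.066], [0.0, 0.0, 0.0, 1.0]]
wrist [[333.0, 0.0, 284.1], [0.0, 333.0, 211.3], [0.0, 0.0, 1.0]] [[0.27, -0.963, -0.002, -0.649], [-0.917, -0.258, 0.303, -0.039], [-0.292, -0.08, -0.953, 0.382], [0.0, 0.0, 0.0, 1.0]]
```

View pics/top0.png

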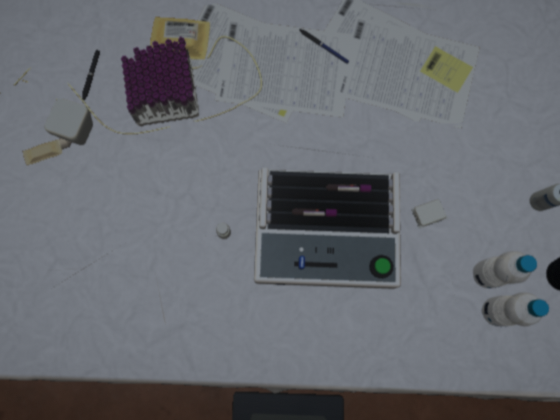

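View pics/scene0.png

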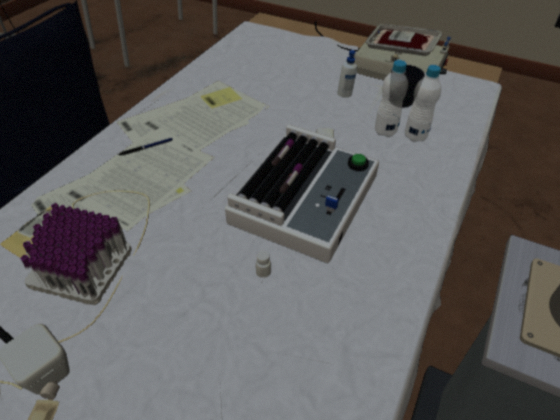

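View pics/wrist0.png

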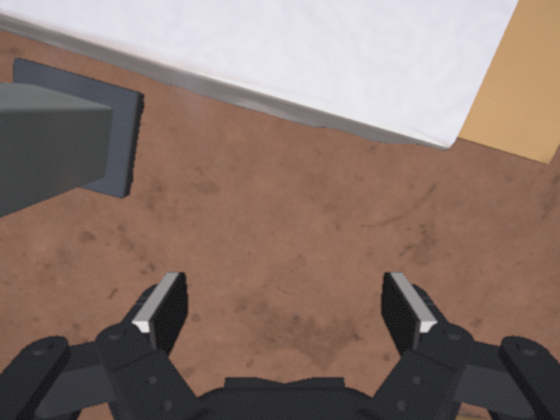

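The top view shows the machine around (328,228), the lever top at (302,262), the green button at (382,266), the bottle at (223,230) and the swabs at (430,212). Next I'll measure these, with the panel edges for yaw.

```bash
cat > h.py <<'E'
import numpy as np,cv2
def ray(g,u,v,z):
    K,V=g["mtx"],g["view"];R,t=V[:3,:3],V[:3,3]
    c=-R.T@t;d=R.T@np.linalg.solve(K,[u,v,1]);return c+d*(z-c[2])/d[2]
def masks(g):
    h=cv2.cvtColor(g["frame"],cv2.COLOR_BGR2HSV)
    return {"blue":cv2.inRange(h,(108,130,60),(128,255,255)),"green":cv2.inRange(h,(45,120,50),(80,255,255))}
def blobs(m,lo=8):
    n,l,s,c=cv2.connectedComponentsWithStats(m);return [(s[i].tolist(),c[i]) for i in range(1,n) if s[i][4]>=lo]
E
python3 - <<'E'
from h import *
for n in("top","scene"):
    g=dict(np.load(n+"0.npz"))
    for k,m in masks(g).items():
        for s,c in blobs(m):print(n,k,s,c.round(1),ray(g,*c,.096 if k=="blue" else .08).round(4))
g=dict(np.load("top0.npz"))
f=g["frame"][160:300,240:415];cv2.imwrite("pics/crop.png",cv2.resize(f,None,fx=4,fy=4,interpolation=cv2.INTER_CUBIC))
f=dict(np.load("scene0.npz"))["frame"][120:260,220:390];cv2.imwrite("pics/crop2.png",cv2.resize(f,None,fx=4,fy=4,interpolation=cv2.INTER_CUBIC))
E
```

```text
top blue [299, 256, 6, 13, 47] [301.2 262.1] [0.505  0.0112 0.096 ]
top green [375, 258, 16, 16, 205] [382.4 265.5] [ 0.5055 -0.1525  0.08  ]
scene blue [350, 50, 5, 4, 14] [351.9  51.7] [ 0.6821 -0.5833  0.096 ]
scene blue [348, 57, 6, 4, 16] [350.6  58.8] [ 0.6704 -0.5416  0.096 ]
scene blue [326, 197, 12, 6, 31] [330.9 199.4] [0.5044 0.0186 0.096 ]
scene green [352, 155, 14, 9, 98] [358.3 158.7] [ 0.5036 -0.1469  0.08  ]
```

View pics/crop.png

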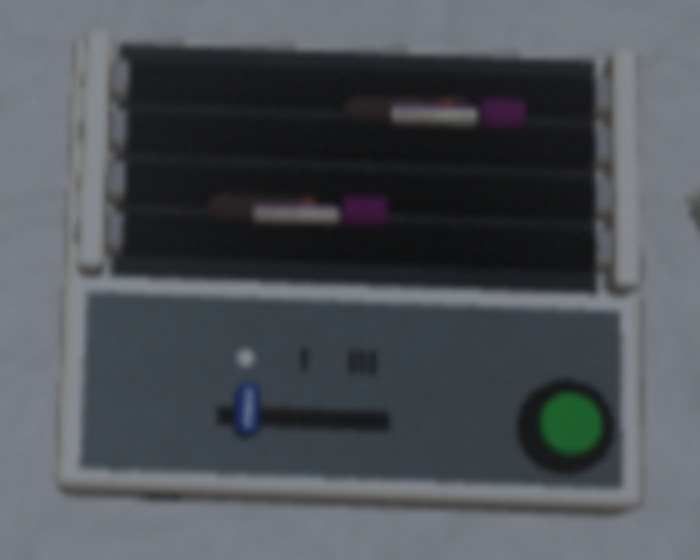

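View pics/crop2.png

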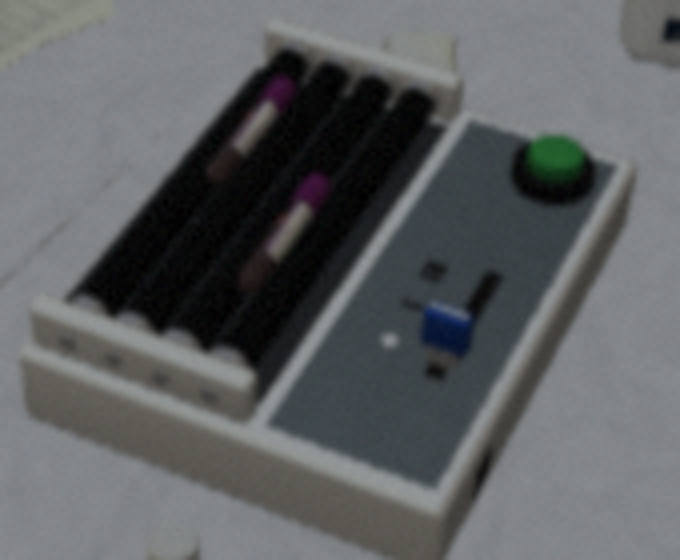

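Lever top is about (0.505, 0.011), button about (0.5055, -0.1525), and the machine yaw is about 0. I'll shut the fingers and square the tool to the machine.

>>> carry_out(
  plan=[
    {"fingers": 0, "turn": 7.85},
    {"fingers": 0, "turn": 7.85},
    {"fingers": 0, "x": 0.015, "y": -0.04},
    {"fingers": 0, "x": 0.015, "y": -0.04},
    {"fingers": 0, "x": 0.015, "y": -0.04},
    {"fingers": 0, "x": 0.015, "y": -0.04},
    {"fingers": 0, "x": 0.015, "y": -0.04},
    {"fingers": 0, "x": 0.015, "y": -0.04},
  ],
  grip_force=20,
)

```text
invalid input
```

Run:
```python
from rig import *
import numpy as np
s=read_state();print({k:np.round(v,4).tolist() for k,v in s.items()})
```

```text
{'clock': 0.15, 'qpos': [1.2302, 0.6291, 0.0385, 1.5181, -0.027, 0.9963, -0.02], 'qd': [0.0001, -0.0045, 0.0008, -0.003, 0.0002, -0.0004, 0.0006], 'joint_efforts': [0.0018, -56.3804, 1.2278, -19.3653, 0.0111, 0.0074, -0.0], 'ee_pos': [0.1763, -0.6251, 0.2306], 'tool_rot': [-3.1106, -0.43, 0.0003], 'ft_force': [-0.7193, -0.2895, -0.4206], 'wrist_torque': [0.0496, 0.0492, 0.019], 'grip_width': 0.0854}
```

>>> carry_out(
  plan=[
    {"fingers": 0.0, "x": 0, "y": 0, "z": 0, "turn": 7.85},
    {"fingers": 0.0, "x": 0, "y": 0, "z": 0, "turn": 7.85},
  ],
  grip_force=20,
)

```text
clock: 0.35
ee_pos: [0.1762, -0.6254, 0.2309]
tool_rot: [-3.141, 0.008, -0.0]
ft_force: [0.6, -0.0, -0.0]
grip_width: 0.0587
```

Every row needs all its keys. Yaw is now about 0, so I'll travel with tool x = world x, tool y = −world y and tool z = down.

>>> carry_out(
  plan=[
    {"fingers": 0, "x": 0.02, "y": -0.04, "z": 0, "turn": -0.3},
    {"fingers": 0, "x": 0.02, "y": -0.04, "z": 0, "turn": 0},
    {"fingers": 0, "x": 0.02, "y": -0.04, "z": 0, "turn": 0},
    {"fingers": 0, "x": 0.02, "y": -0.04, "z": 0, "turn": 0},
    {"fingers": 0, "x": 0.02, "y": -0.04, "z": 0, "turn": 0},
    {"fingers": 0, "x": 0.02, "y": -0.04, "z": 0, "turn": 0},
    {"fingers": 0, "x": 0.02, "y": -0.04, "z": 0, "turn": 0},
    {"fingers": 0, "x": 0.02, "y": -0.04, "z": 0, "turn": 0},
  ],
)

```text
clock: 1.15
ee_pos: [0.3352, -0.303, 0.2313]
tool_rot: [-3.142, -0.009, -0.0]
ft_force: [1.5, -0.3, 0.6]
grip_width: 0.0
```

>>> carry_out(
  plan=[
    {"fingers": 0, "x": 0.02, "y": -0.045, "z": 0, "turn": 0},
    {"fingers": 0, "x": 0.02, "y": -0.045, "z": 0, "turn": 0},
    {"fingers": 0, "x": 0.02, "y": -0.045, "z": 0, "turn": 0},
    {"fingers": 0, "x": 0.02, "y": -0.045, "z": 0, "turn": 0},
    {"fingers": 0, "x": 0.02, "y": -0.045, "z": 0, "turn": 0},
    {"fingers": 0, "x": 0.02, "y": -0.045, "z": 0, "turn": 0},
    {"fingers": 0, "x": 0.02, "y": -0.045, "z": 0, "turn": 0},
    {"fingers": 0, "x": 0.02, "y": -0.045, "z": 0, "turn": 0},
  ],
)

```text
clock: 1.95
ee_pos: [0.4929, 0.0581, 0.2313]
tool_rot: [3.141, 0.01, 0.0]
ft_force: [0.6, -1.0, 0.3]
grip_width: 0.0002
```

>>> carry_out(
  plan=[
    {"fingers": 0, "x": 0.012, "y": -0.005, "z": 0.03, "turn": 0},
    {"fingers": 0, "x": 0, "y": 0, "z": 0.04, "turn": 0},
    {"fingers": 0, "x": 0, "y": 0, "z": 0.04, "turn": 0},
    {"fingers": 0, "x": 0, "y": 0, "z": 0.03, "turn": 0},
    {"fingers": 0, "x": 0, "y": 0, "z": 0.015, "turn": 0},
    {"fingers": 0, "x": 0, "y": 0, "z": 0, "turn": 0},
  ],
)

```text
clock: 2.55
ee_pos: [0.5027, 0.061, 0.0741]
tool_rot: [3.141, 0.01, -0.008]
ft_force: [-0.2, -0.9, 0.5]
grip_width: 0.0
```

```bash
cat > look.py <<'E'
import sys
from rig import *
from h import *
t=sys.argv[1]
s=read_state();print({k:np.round(s[k],4).tolist() for k in("clock","ee_pos","tool_rot","ft_force")})
P=[]
for n in("top","scene"):
    g=get_image(n)
    for k,m in masks(g).items():
        for b,c in blobs(m):print(n,k,b,c.round(1),ray(g,*c,.096 if k=="blue" else .08).round(4))
    r=(slice(150,300),slice(240,420)) if n=="top" else (slice(110,260),slice(215,395))
    P.append(cv2.resize(g["frame"][r],(396,330),interpolation=cv2.INTER_CUBIC))
w=get_image("wrist")["frame"]
P=np.hstack(P);w=cv2.resize(w,(352,264));c=np.zeros((264,792,3),np.uint8);c[:,:352]=w
cv2.imwrite(f"pics/{t}.png",np.vstack([P,c]))
E
python3 look.py a1
```

```text
{'clock': 2.55, 'ee_pos': [0.5027, 0.061, 0.0741], 'tool_rot': [3.1407, 0.0097, -0.0079], 'ft_force': [-0.1634, -0.9323, 0.5122]}
top green [375, 258, 16, 16, 206] [382.4 265.5] [ 0.5056 -0.1525  0.08  ]
scene blue [334, 199, 4, 4, 10] [335.3 200.5] [0.4954 0.0176 0.096 ]
scene green [352, 155, 14, 9, 103] [358.4 158.8] [ 0.5033 -0.1465  0.08  ]
```

View pics/a1.png

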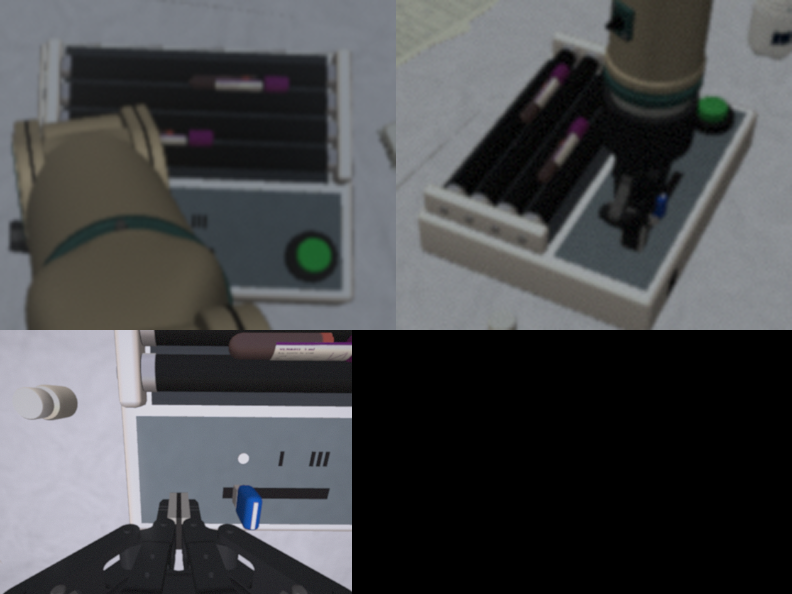

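The wrist view shows the shut fingertips at about (178,500), to the +y side of the lever at (248,505), with free panel between. I'll approach until contact.

>>> carry_out(
  plan=[
    {"fingers": 0, "x": 0.002, "y": 0.01, "z": 0, "turn": 0},
    {"fingers": 0, "x": 0, "y": 0.01, "z": 0, "turn": 0},
    {"fingers": 0, "x": 0, "y": 0.004, "z": 0, "turn": 0},
    {"fingers": 0, "x": 0, "y": 0.004, "z": 0, "turn": 0},
    {"fingers": 0, "x": 0, "y": 0, "z": 0, "turn": 0},
  ],
)

```text
clock: 3.2
ee_pos: [0.5067, 0.0323, 0.0765]
tool_rot: [3.141, 0.007, 0.0]
ft_force: [0.2, -0.8, -0.5]
grip_width: 0.0004
```

>>> carry_out(
  plan=[
    {"fingers": 0, "x": 0, "y": 0.003, "z": 0, "turn": 0},
    {"fingers": 0, "x": 0, "y": 0.003, "z": 0, "turn": 0},
    {"fingers": 0, "x": 0, "y": 0, "z": 0, "turn": 0},
  ],
)

```text
clock: 3.5
ee_pos: [0.5067, 0.0291, 0.0764]
tool_rot: [-3.139, -0.012, -0.0]
ft_force: [-0.1, 4.8, 0.9]
grip_width: 0.0003
```

```bash
python3 look.py a2
```

```text
{'clock': 3.5, 'ee_pos': [0.5067, 0.0291, 0.0764], 'tool_rot': [-3.1395, -0.012, -0.0002], 'ft_force': [-0.1499, 4.823, 0.858]}
top green [375, 258, 16, 16, 203] [382.4 265.4] [ 0.5056 -0.1525  0.08  ]
scene green [355, 155, 11, 9, 80] [359.6 159. ] [ 0.5006 -0.1472  0.08  ]
```

View pics/a2.png

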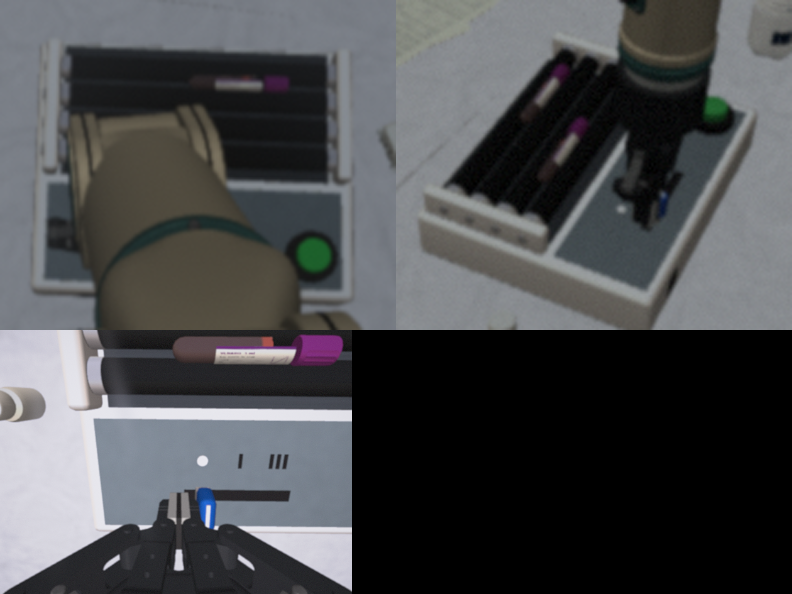

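Finger meets the lever at TCP y ≈ 0.029 with about 5 N. Pushing it through the first notch.

>>> carry_out(
  plan=[
    {"fingers": 0, "x": 0, "y": 0.003, "z": 0, "turn": 0},
    {"fingers": 0, "x": 0, "y": 0.003, "z": 0, "turn": 0},
    {"fingers": 0, "x": 0, "y": 0.003, "z": 0, "turn": 0},
    {"fingers": 0, "x": 0, "y": 0.003, "z": 0, "turn": 0},
    {"fingers": 0, "x": 0, "y": 0.002, "z": 0, "turn": 0},
    {"fingers": 0, "x": 0, "y": 0, "z": 0, "turn": 0},
  ],
)

```text
clock: 4.25
ee_pos: [0.5068, 0.0118, 0.0763]
tool_rot: [3.14, 0.007, -0.0]
ft_force: [0.3, -1.5, -0.1]
grip_width: 0.0001
```

```bash
python3 look.py a3
```

```text
{'clock': 4.25, 'ee_pos': [0.5068, 0.0118, 0.0763], 'tool_rot': [3.1403, 0.0073, -0.0], 'ft_force': [0.3431, -1.5052, -0.0863]}
top green [377, 258, 14, 13, 98] [384.5 262.8] [ 0.5112 -0.1568  0.08  ]
scene blue [339, 190, 5, 4, 10] [340.8 191.4] [ 0.4952 -0.0121  0.096 ]
scene green [356, 154, 10, 10, 67] [360.3 159. ] [ 0.4992 -0.1479  0.08  ]
```

View pics/a3.png

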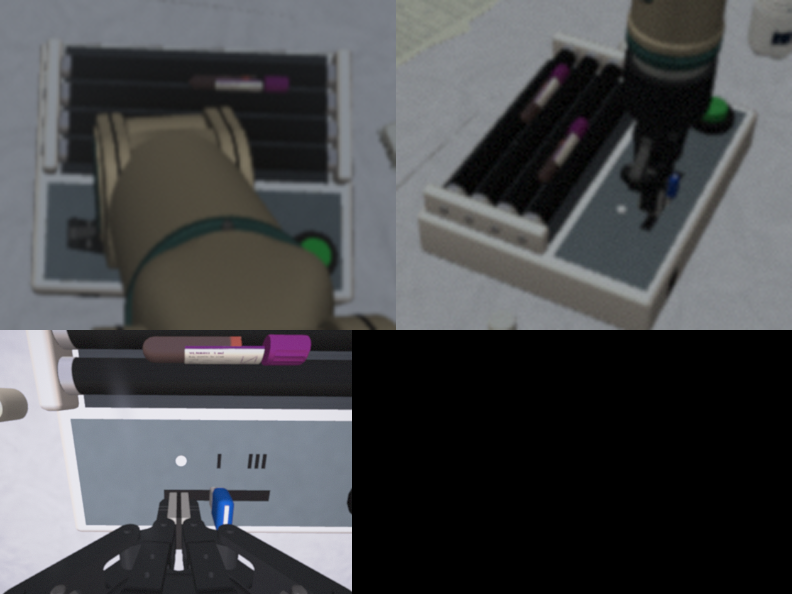

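The lever snapped to slow: it lines up with the single bar at (219,461), and the finger is clear of it. Next notch.

>>> carry_out(
  plan=[
    {"fingers": 0, "x": 0, "y": 0.005, "z": 0, "turn": 0},
    {"fingers": 0, "x": 0, "y": 0.004, "z": 0, "turn": 0},
    {"fingers": 0, "x": 0, "y": 0.003, "z": 0, "turn": 0},
    {"fingers": 0, "x": 0, "y": 0.003, "z": 0, "turn": 0},
    {"fingers": 0, "x": 0, "y": 0.003, "z": 0, "turn": 0},
    {"fingers": 0, "x": 0, "y": 0.003, "z": 0, "turn": 0},
  ],
)

```text
clock: 5.0
ee_pos: [0.5068, -0.0051, 0.0764]
tool_rot: [-3.139, -0.013, 0.0]
ft_force: [-0.9, 7.0, 1.1]
grip_width: -0.0002
```

>>> carry_out(
  plan=[
    {"fingers": 0, "x": 0, "y": 0.003, "z": 0, "turn": 0},
    {"fingers": 0, "x": 0, "y": 0.003, "z": 0, "turn": 0},
    {"fingers": 0, "x": 0, "y": 0.002, "z": 0, "turn": 0},
    {"fingers": 0, "x": 0, "y": 0, "z": 0, "turn": 0},
  ],
)

```text
clock: 5.4
ee_pos: [0.507, -0.0169, 0.0763]
tool_rot: [3.141, 0.008, 0.0]
ft_force: [-0.9, -0.7, 0.0]
grip_width: -0.0001
```

```bash
python3 look.py a4
```

```text
{'clock': 5.4, 'ee_pos': [0.507, -0.0169, 0.0763], 'tool_rot': [3.1406, 0.0077, 0.0002], 'ft_force': [-0.914, -0.6825, 0.0478]}
scene green [353, 154, 13, 10, 87] [359.1 159. ] [ 0.5016 -0.1468  0.08  ]
```

View pics/a4.png

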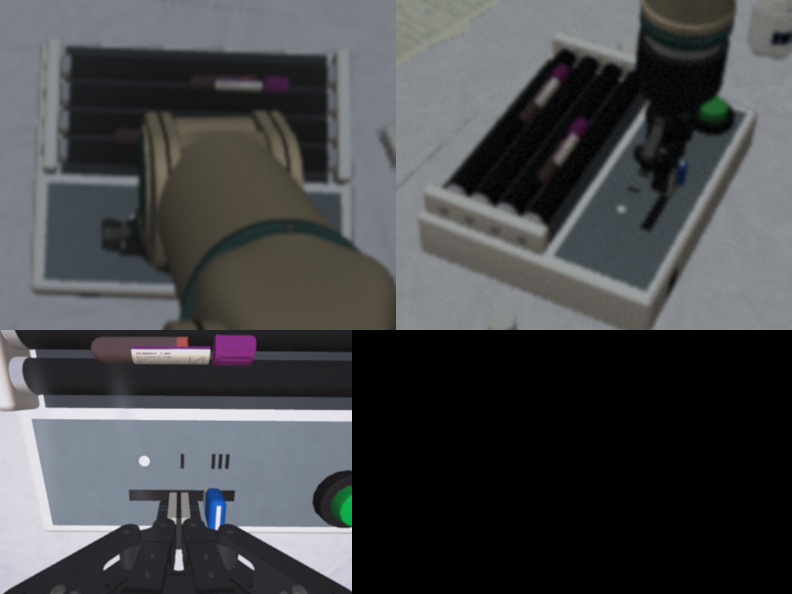

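The lever has jumped ahead, but at column 216 it looks a few mm short of the three bars at 220. I'll measure before trusting it.

Run:
```python
from rig import *
from h import *
g=get_image("wrist");f=g["frame"];s=read_state();print(s["clock"],s["ee_pos"].round(4) if hasattr(s["ee_pos"],'round') else s["ee_pos"])
for k,m in masks(g).items():
    for b,c in blobs(m,60):print(k,b,c.round(1),ray(g,*c,.085).round(4))
cv2.imwrite("pics/w5.png",cv2.resize(f[170:350,180:420],(800,600),interpolation=cv2.INTER_CUBIC))
```

```text
5.6 [ 0.5071 -0.0163  0.0763]
blue [339, 252, 35, 64, 1298] [354.7 280.7] [ 0.5082 -0.049   0.085 ]
green [527, 247, 33, 65, 1564] [546.  279.2] [ 0.5093 -0.1362  0.085 ]
```

View pics/w5.png

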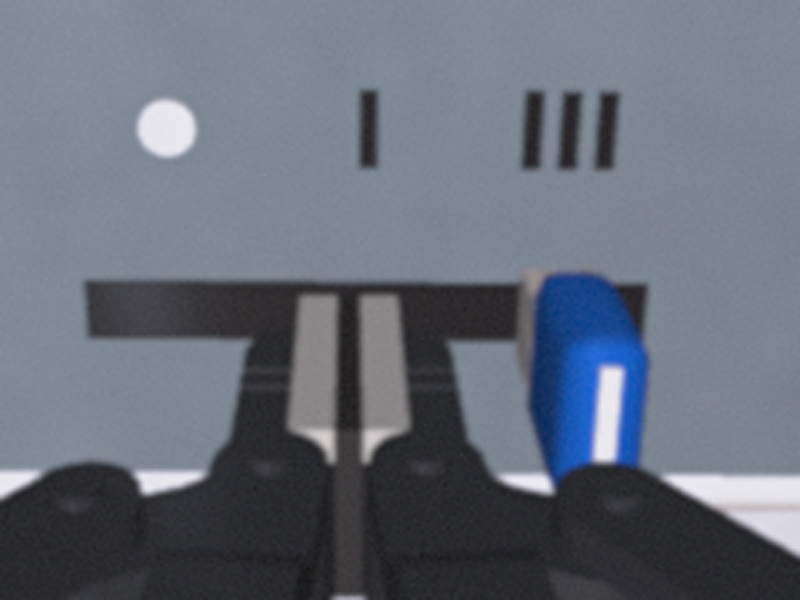

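Run:
```python
from rig import *
from h import *
g=get_image("wrist")
for n,u,v,z in(("stripe",608,412,.096),("bars",571,130,.06),("bar1",369,130,.06),("dot",166,128,.06)):print(n,ray(g,180+u*.3,170+v*.3,z).round(4))
m=masks(g)["blue"]; print([ (b,c) for b,c in blobs(m,60)])
```

```text
stripe [ 0.5083 -0.0499  0.096 ]
bars [ 0.5347 -0.0504  0.06  ]
bar1 [ 0.5346 -0.0198  0.06  ]
dot [0.5348 0.0108 0.06  ]
[([340, 252, 35, 63, 1302], array([355.44316436, 280.5030722 ]))]
```

The lever stripe is at y = -0.0499 against the three bars at -0.0504, so it's at fast. Lifting clear and moving over the button.

>>> carry_out(
  plan=[
    {"fingers": 0, "x": 0, "y": -0.003, "z": -0.025, "turn": 0},
    {"fingers": 0, "x": 0, "y": 0, "z": -0.03, "turn": 0},
    {"fingers": 0, "x": 0, "y": 0.035, "z": 0, "turn": 0},
    {"fingers": 0, "x": 0, "y": 0.035, "z": 0, "turn": 0},
    {"fingers": 0, "x": 0, "y": 0.035, "z": 0, "turn": 0},
    {"fingers": 0, "x": 0, "y": 0.034, "z": 0, "turn": 0},
    {"fingers": 0, "x": 0, "y": 0, "z": 0.02, "turn": 0},
    {"fingers": 0, "x": 0, "y": 0, "z": 0.01, "turn": 0},
  ],
)

```text
clock: 6.45
ee_pos: [0.507, -0.153, 0.1004]
tool_rot: [3.141, 0.005, -0.002]
ft_force: [0.3, -0.4, -0.0]
grip_width: 0.0002
```

```bash
python3 look.py a6;python3 - <<'E'
from rig import *
from h import *
g=get_image("wrist");f=g["frame"];print(read_state()["ee_pos"])
for k,m in masks(g).items():
    for b,c in blobs(m,60):print(k,b,c.round(1),ray(g,*c,.085).round(4))
cv2.imwrite("pics/w6.png",f)
E
```

```text
{'clock': 6.45, 'ee_pos': [0.507, -0.153, 0.1004], 'tool_rot': [3.1415, 0.0053, -0.0017], 'ft_force': [0.3147, -0.4431, -0.0444]}
top blue [329, 257, 3, 13, 27] [329.7 262.8] [ 0.5054 -0.0451  0.096 ]
top blue [334, 258, 1, 10, 10] [334.  262.5] [ 0.5063 -0.0536  0.096 ]
top green [376, 267, 12, 7, 63] [381.2 270.1] [ 0.4962 -0.15    0.08  ]
scene blue [350, 50, 5, 4, 15] [351.7  51.8] [ 0.6822 -0.5827  0.096 ]
scene blue [348, 55, 6, 6, 20] [350.5  58.5] [ 0.6714 -0.5431  0.096 ]
scene blue [337, 179, 12, 6, 35] [341.9 181.7] [ 0.5038 -0.0405  0.096 ]
scene green [352, 154, 14, 10, 108] [358.3 158.5] [ 0.5038 -0.1474  0.08  ]
[ 0.50782752 -0.15052116  0.10126311]
blue [68, 232, 46, 59, 1686] [ 92.6 258.8] [ 0.5067 -0.0498  0.085 ]
green [258, 227, 59, 45, 1778] [288.1 247.9] [ 0.5137 -0.1528  0.085 ]
```

View pics/w6.png

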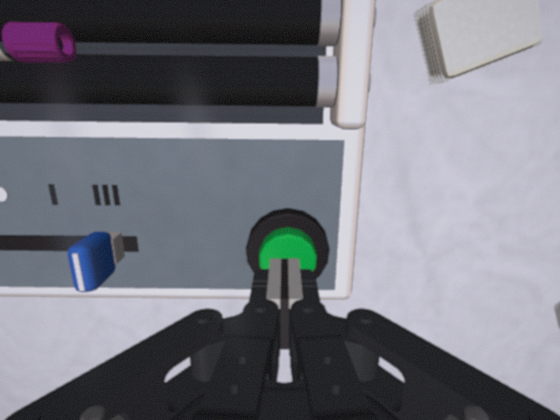

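The fingers are centred over the button at about (288,250) and the lever is still at fast (y = -0.0498). Pressing.

>>> carry_out(
  plan=[
    {"fingers": 0, "x": 0, "y": 0.001, "z": 0.012, "turn": 0},
    {"fingers": 0, "x": 0, "y": 0, "z": 0.006, "turn": 0},
    {"fingers": 0, "x": 0, "y": 0, "z": 0.003, "turn": 0},
    {"fingers": 0, "x": 0, "y": 0, "z": 0.003, "turn": 0},
    {"fingers": 0, "x": 0, "y": 0, "z": 0.001, "turn": 0},
    {"fingers": 0, "x": 0, "y": 0, "z": 0, "turn": 0},
    {"fingers": 0, "x": 0, "y": 0, "z": 0, "turn": 0},
  ],
)

```text
clock: 7.35
ee_pos: [0.5077, -0.1523, 0.0765]
tool_rot: [-3.141, -0.01, 0.0]
ft_force: [-1.0, 1.7, 4.5]
grip_width: -0.0002
```

>>> carry_out(
  plan=[
    {"fingers": 0, "x": 0, "y": 0, "z": 0.001, "turn": 0},
    {"fingers": 0, "x": 0, "y": 0, "z": 0.001, "turn": 0},
    {"fingers": 0, "x": 0, "y": 0, "z": 0, "turn": 0},
    {"fingers": 0, "x": 0, "y": 0, "z": 0, "turn": 0},
  ],
)

```text
clock: 7.75
ee_pos: [0.5077, -0.1523, 0.0759]
tool_rot: [-3.141, -0.01, -0.001]
ft_force: [-3.7, 4.5, 18.4]
grip_width: -0.0
```

The force has risen to 18 N, so the button is on its bottom stop. Releasing and rising well clear.

>>> carry_out(
  plan=[
    {"fingers": 0, "x": 0, "y": 0, "z": -0.01, "turn": 0},
    {"fingers": 0, "x": 0, "y": 0, "z": -0.03, "turn": 0},
    {"fingers": 0, "x": 0, "y": 0, "z": -0.04, "turn": 0},
    {"fingers": 0, "x": 0, "y": 0, "z": -0.04, "turn": 0},
    {"fingers": 0, "x": -0.03, "y": 0.03, "z": -0.02, "turn": 0},
    {"fingers": 0, "x": -0.03, "y": 0.04, "z": 0, "turn": 0},
    {"fingers": 0, "x": 0, "y": 0.04, "z": 0, "turn": 0},
    {"fingers": 0, "x": 0, "y": 0, "z": 0, "turn": 0},
  ],
)

```text
clock: 8.55
ee_pos: [0.4468, -0.2706, 0.2149]
tool_rot: [3.136, -0.006, 0.002]
ft_force: [-0.5, -0.0, -0.5]
grip_width: -0.0
```

```bash
python3 look.py a7
```

```text
{'clock': 8.55, 'ee_pos': [0.4468, -0.2706, 0.2149], 'tool_rot': [3.136, -0.0062, 0.0024], 'ft_force': [-0.4548, -0.0102, -0.5159]}
top blue [329, 257, 3, 13, 25] [329.7 262.4] [ 0.5063 -0.0452  0.096 ]
top blue [334, 258, 1, 11, 11] [334. 263.] [ 0.5053 -0.0536  0.096 ]
top green [375, 258, 16, 16, 206] [382.4 265.5] [ 0.5056 -0.1525  0.08  ]
scene blue [350, 50, 5, 4, 15] [351.7  51.8] [ 0.6822 -0.5827  0.096 ]
scene blue [348, 56, 6, 5, 17] [350.4  58.8] [ 0.6711 -0.5415  0.096 ]
scene blue [337, 179, 11, 6, 30] [341.6 181.6] [ 0.5045 -0.0407  0.096 ]
scene green [352, 155, 14, 9, 101] [358.3 158.7] [ 0.5035 -0.1469  0.08  ]
```

View pics/a7.png

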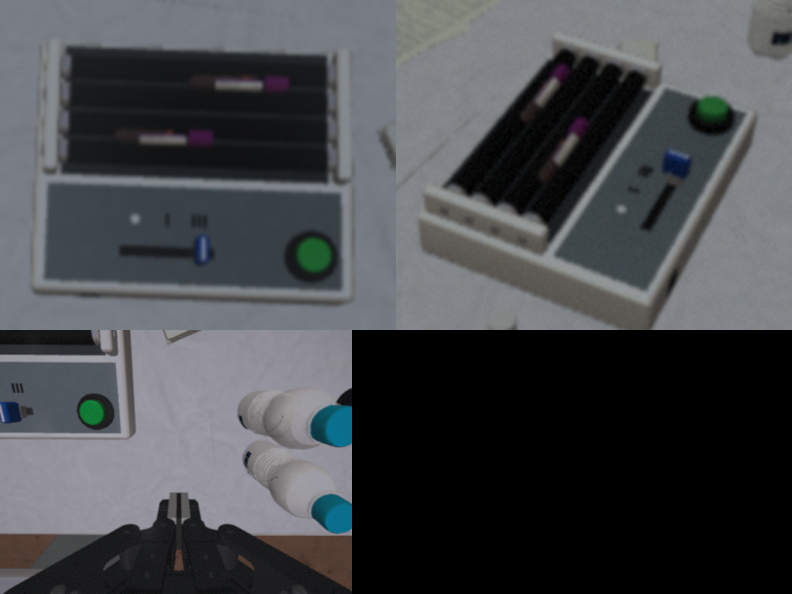

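The lever sits by the three bars at (200,250). The button centroid is back at its starting pixel (382.4,265.5). The tubes look unmoved and the arm is clear of everything, so I'm handing in.

Run:
```python
from rig import *
print(hand_in())
```

```text
the job is handed in; nothing more can be done
None
```

I pushed the lever with the outside of the shut fingers from off to slow and on to fast. Then I pressed the green button to its bottom stop, let it come back up, and handed the job in at about 8.7 s; no verdict is reported.

- **Lever:** just after the second push, the wrist view put its stripe at y = -0.0499 m, against -0.0504 m for the three bars. One composite taken just before had looked a few mm short, but two wrist measurements and the final top view all showed it at fast. Push forces read at the pauses were about 5 to 7 N.
- **Button:** the fingertip went down about 6 mm, with the force rising to 18 N at the stop. Afterwards the button's centre was back at its starting pixel in both outside views.
- **Tubes, bottle and swabs:** the tubes look unmoved in the pictures. I did not re-measure the bottle and swabs; the arm kept well away from both. The last force reading was about zero, with the arm clear of everything.

The first move call was refused because its rows left out some keys; nothing moved.

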